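Fit the stirrer guide and thread the shaft

ROBOT

A 7-joint arm with a two-finger parallel gripper is mounted at the origin on the work surface. World frame = base frame: x ahead of the robot, y to its left, z up, the work surface at z = 0. Lengths are in m, angles in rad, forces in N, time in s.
With the tool pointing down it reaches from about 0.35 to 0.9 m from the base axis. Payload 8.1 kg.
Tool frame: the origin (TCP) lies midway between the tips of the shut fingers; the grasp point (between the pads) lies 19 mm behind it (robot.grip_depth is the z of the grasp point in the tool frame, in m); z points along the fingers, y is the line along which they close (so a half turn about z gives the same grasp; the last joint's range is limited). The gripper opens to 92 mm and grips with 3 to 60 N. Pads are 19 mm wide; open, the fingers measure 130 mm over their backs; the gripper's body (75 mm by 190 mm) begins 47 mm behind the grasp point.
Start: joints at [1.042, 0.434, 0.025, 1.573, -0.012, 1.134, -0.075], TCP at [0.258, -0.569, 0.227] pointing down, gripper open.
Joint ranges: [-2.62, 2.62], [-0.44, 2.09], [-1.27, 1.32], [0.08, 2.57], [-1.32, 4.46], [0.12, 2], [-2.74, 2.74]. Speed limits (rad/s): [2.22, 2.22, 3.01, 3.01, 3.14, 3.14, 3.14].

INTERFACE

Orientations are given as a rotation vector (axis times angle).
In Python, from plant import read_state, vision, order, recognise, regions_of, mark_of, robot gives the robot as it stands.
- The arm moves only by the shell command python3 -m creep 'ROWS' [FORCE]. ROWS is JSON, a list of rows, each a list of 3 entries, a list of its own where there are three numbers: the shift along the tool's x, y, z in mm, then the turn about the tool's z in degrees, then the finger opening in mm, from 0 to 91.8. In form: [[[tx, ty, tz], yaw, hand], ...]. A call has 1 to 8 rows; each row is the pose to reach, as a shift and turn from the pose commanded when the call began, along the tool's axes at that moment; what a row does not reach only later rows make up. A row lasts 1/12 s, in which the tool goes at most 41.7 mm and 7.16 degrees, less where a joint would pass 70% of its speed; a pose out of reach is approached as far as the arm can. A call with a gripper value outside its range is refused whole. The fingers move at their own pace and stop on an object; FORCE is the grip in N (left out, the last holds). Time passes only in rows, so rows that repeat a pose let the fingers close. It gives the time, the measured TCP pose, the force, the opening and the grip force at its end, in the units of the state.
- read_state(): the state, without advancing time (a new reading comes with each control period).
- vision.grab_frame(name): name is "scene" or "top" or "wrist"; returns a dict with "frame" (384x512x3 uint8, blue, green, red), "vfov" (degrees; the focal length in pixels is half the picture's height over the tangent of half this angle, whatever the lens; pixels are square), "cx", "cy" (the principal point, pixels), "cam_to_world" (4x4, takes a point from camera to world coordinates). Camera axes: x right, y down, z forward; pixel columns grow to the right and rows downward; lengths in m; the calibration is good to about 2 mm. A picture is of the moment at which its call begins. There is no depth.
- order.hand_in(): hands the job in; it is judged then, once.
Trained networks look in the newest picture that a camera, given by its name, has taken for a name from the list of things; names that differ only in an ending like _2 or _b are one class to them, and where a whole thing is asked for, a point or a joint stands for the part that bears it (a point fixed in the world has none). Each returns a list of dicts, best first, with "confidence" (0 to 1); they miss things now and then, are a little off and sometimes report something else, mostly with a low value. They report only what shows in the picture. A call takes as long as a camera call. They do not tell look-alikes from the thing itself.
- recognise(camera, target): "location" ([x, y, z] in m, in world coordinates, good to about 4 mm: the middle of the surface that is visible of it).
- regions_of(camera, target): "region" (384x512 bool, what is visible of it).
- mark_of(camera, target): "location" ([x, y, z] in m, in world coordinates, good to about 4 mm: a listed point, or the origin of a listed thing).
The state is a dict: "time": time; "joints": joint angles; "dq": joint speeds; "joint_efforts": joint torques, N m; "tcp_pos": TCP position; "tcp_rot": TCP orientation; "ft_force": force on the tool from outside, world axes, zero at the start; "torque": the same for the moment, N m; "finger_gap": finger opening in m; "grip_force": force on a finger pad.
Only numpy, scipy, OpenCV 4.12 (cv2) and the standard library are available. Lean on these libraries where they do the work, as an engineer would, in place of code of your own. Each camera call takes 0.05 s, during which the arm holds its last target. There are 200 camera calls.

TASK

Fit the loose blue guide onto the square post of the stirrer stand, fully down on its shoulder with its brass bushing above the stand's own brass bushing, and let go of it. Then take the stirring shaft by its orange head out of the holder and thread it down through the upper and the lower bushing until its tip shows clearly below the lower one, and finish still holding the shaft there, upright, at rest and not forced sideways, its tip hanging clear of the glass dish and its head clear of the guide, so that a colleague can lock it. Leave the tip box, the tube rack and the bottle where they are.

Things in the scene. Friction and masses are not known exactly. Their poses are not given: they have to be found in the camera images.
- stand: Fixed stirrer stand, seen from its origin on the post's axis at bench level (z up): grey base plate 120 x 170 x 12 mm, white column 46 mm square up to a flat shoulder at 95 mm, on it a steel post 32 mm square, faces along the stand's x and y axes. The lower brass bushing stands out 65 mm from the post's axis along the stand's own -y axis, above a glass dish.
- stand_seat (a point): Centre of the shoulder, on the post's axis, 95 mm above the bench: the guide's origin comes here when fully seated, its x and y axes matching the stand's. The post rises 46 mm above it: 34 mm straight (32 mm square), then 12 mm of taper to 22 mm square, its top 141 mm above the bench.
- stand_lower (a point): Centre of the flared mouth (top, 79 mm above the bench) of the stand's lower bushing: upright, 35 mm wide over the flare, straight 13 mm bore from 8 to 22 mm below this point (ends 57 mm above the bench). Under it the glass dish, 72 mm across: floor 15 mm and rim 24 mm above the bench.
- guide: Loose blue plastic guide, about 0.20 kg, lying right way up: square hub 48 x 48 x 36 mm with a square through-bore 33.2 mm wide, and an arm 22 mm wide and 14 mm high to the brass upper bushing, 65 mm from the hub's axis along the guide's own -y axis. Origin: centre of the hub's underside, z up. The two hub faces across its x axis are free to grip. On the post it keeps 0.6 mm and 0.04 rad of play.
- guide_upper (a point): Centre of the flared mouth (top) of the guide's bushing, 22 mm above the guide's underside; upright bore 13 mm through, flare 35 mm outside, straight bore from 8 to 22 mm below this point.
- shaft: Loose stirring shaft, about 0.14 kg, standing in the holder with up to about 0.02 rad of lean: steel rod 10 mm in diameter, 150 mm long, its lowest 8 mm coned to 5 mm, with a round orange head on top, 18 mm in diameter and 40 mm tall (190 mm in all). Origin: centre of the lower tip; z along the shaft up to the head.
- shaft_head (a point): Middle of the orange head, on the shaft's axis, 170 mm above the tip: the place to grip.
- holder: Fixed grey block 60 x 60 x 65 mm with an upright 12 mm hole 50 mm deep in its top, in which the shaft stands (tip 15 mm above the bench, so the shaft must rise 50 mm to come free). Origin: centre of the underside.
- tipbox: Bystander: clear box of yellow pipette tips, 110 x 75 x 57 mm, loose. Origin: centre of the underside.
- tuberack: Bystander: purple rack with small tubes, 75 x 125 x 41 mm, loose. Origin: centre of the underside.
- bottle: Bystander: small reagent bottle with an orange cap, 54 mm diameter, 115 mm tall, loose. Origin: centre of the underside.
Things that resemble listed ones, but are neither listed nor needed, are in the scene too. There is more than one size of the shaft; the job needs the smallest.

How it is judged:
By the outcome, as a careful person would: the job done as asked, in the order asked, and still so for the second after the job is handed in, while the arm keeps its last pose, push and grip.
It also fails if it takes over 61 s, if anything falls off the work surface, if the arm or the gripper's body presses on something with over 40 N, if the wrist force passes 120 N, or if a joint passes its speed limit or range.

## Working session

There is one attempt and no reset: what is moved stays moved. The work goes in short steps, Python scripts to look and compute and a shell command to move; the robot and the scene stay as the last step left them, time stands still between calls to the robot, and variables do not carry over. Pictures are saved under pics/ and viewed, at most 10 in all, crops included, and the job is handed in when it is done.

```bash
ls; mkdir -p pics; cat > h.py <<'E'
import numpy as np, cv2
from scipy.spatial.transform import Rotation as R
from plant import read_state, vision, order, recognise, regions_of, mark_of, robot
def grab(n,save=None):
    d=vision.grab_frame(n)
    if save: cv2.imwrite('pics/'+save,d['frame'])
    return d
def proj(d,p):
    T=np.linalg.inv(d['cam_to_world']); c=T[:3,:3]@np.array(p)+T[:3,3]
    f=192/np.tan(np.radians(d['vfov'])/2)
    return np.array([d['cx']+f*c[0]/c[2], d['cy']+f*c[1]/c[2]])
def onplane(d,uv,z):
    f=192/np.tan(np.radians(d['vfov'])/2); T=d['cam_to_world']
    r=T[:3,:3]@np.array([(uv[0]-d['cx'])/f,(uv[1]-d['cy'])/f,1]); o=T[:3,3]
    return o+r*(z-o[2])/r[2]
E
python3 - <<'E'
from h import *
np.set_printoptions(precision=4,suppress=True)
a=grab('scene','s0.png'); b=grab('top','t0.png')
cv2.imwrite('pics/b0.png',cv2.resize(np.vstack([a['frame'],b['frame']]),(450*0+ 400*2-0,600*2//2)) if 0 else np.vstack([a['frame'],b['frame']]))
for d in(a,b): print(d['vfov'],d['cam_to_world'][:3,3])
for c,d in(('scene',a),('top',b)):
  for t in ['stand','stand_seat','stand_lower','guide','guide_upper','shaft','shaft_head','holder']:
    for m in mark_of(c,t): print(c,t,np.round(m['location'],4),round(m['confidence'],2),proj(d,m['location']).round())
s=read_state();print(s['time'],s['tcp_pos'],s['tcp_rot'],R.from_rotvec(s['tcp_rot']).as_matrix())
E
```

```text
pics
53.62796202953616 [1.1703 0.3461 0.8621]
46.541819144285654 [ 0.3865 -0.0296  1.2774]
scene stand [ 0.6071  0.0349 -0.0014] 0.77 [264. 228.]
scene stand_seat [0.61  0.034 0.096] 0.94 [264. 206.]
scene stand_lower [ 0.5924 -0.0293  0.0768] 0.83 [247. 198.]
scene guide [ 0.4736 -0.2795  0.0018] 0.73 [202. 160.]
scene guide_upper [ 0.4848 -0.3413  0.0205] 0.85 [184. 152.]
scene shaft [0.6547 0.3339 0.0022] 0.97 [360. 290.]
scene shaft [0.6309 0.2599 0.0139] 0.51 [336. 267.]
scene shaft_head [0.654  0.3344 0.2314] 0.89 [383. 236.]
scene shaft_head [0.6268 0.2608 0.1819] 0.76 [349. 226.]
scene shaft_head [0.7106 0.3005 0.2362] 0.65 [357. 247.]
scene holder [0.6303 0.2578 0.0035] 0.95 [335. 268.]
top stand [0.6089 0.0365 0.0002] 0.71 [244. 202.]
top stand_seat [0.6298 0.2583 0.0113] 0.54 [167. 197.]
top stand_lower [ 0.5952 -0.0314  0.0792] 0.66 [267. 201.]
top guide [ 0.4749 -0.2792 -0.0021] 0.82 [356. 245.]
top guide_upper [ 0.4886 -0.3391  0.0258] 0.85 [379. 239.]
top shaft [ 0.7049  0.3018 -0.0026] 0.8 [154. 173.]
top shaft [ 0.6564  0.3333 -0.0004] 0.52 [143. 189.]
top shaft_head [0.7057 0.3046 0.2307] 0.84 [129. 151.]
top shaft_head [0.6548 0.3346 0.2383] 0.67 [115. 171.]
top shaft_head [0.6304 0.2556 0.1848] 0.4 [153. 184.]
top shaft_head [0.6303 0.2598 0.0123] 0.23 [167. 197.]
top holder [ 0.6311  0.2587 -0.003 ] 0.64 [168. 197.]
top holder [ 0.4745 -0.2804 -0.0002] 0.15 [356. 245.]
0.9 [ 0.2581 -0.5692  0.2267] [3.0707 0.6636 0.0001] [[ 0.9108  0.413   0.    ]
 [ 0.413  -0.9108 -0.    ]
 [ 0.      0.     -1.    ]]
```

View pics/s0.png

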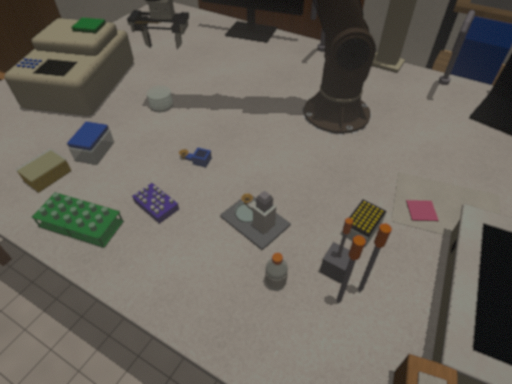

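View pics/t0.png

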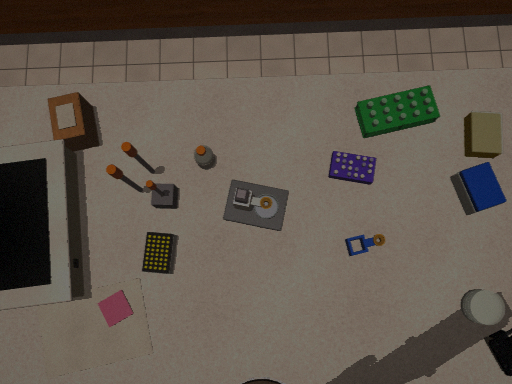

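The shaft class shows three candidates. Their heads are at scene (349,226), (383,236) and (357,247). Only the first stands in the grey holder, with its head at z≈0.183, which is 170 mm above a tip at 15 mm. The other two have heads at z≈0.235, so they are the larger look-alikes. The guide is at top (356,245), with its bushing at (379,239). The stand is at (244,202). I'll move to the guide first.

```bash
cat >> h.py <<'E'
def go(p,yang=None):
    "print tool shift mm & yaw deg to reach TCP p with tool-y at world angle yang (deg)"
    s=read_state(); M=R.from_rotvec(s['tcp_rot']).as_matrix()
    t=M.T@(np.array(p)-s['tcp_pos'])*1000; cur=np.degrees(np.arctan2(M[1,1],M[0,1]))
    w=0 if yang is None else (yang-cur+180)%360-180
    print('t',round(s['time'],2),'tcp',np.round(s['tcp_pos'],4),'yang',round(cur,2),'tilt',np.round(M[:2,2],4),'F',np.round(s['ft_force'],1),'gap',round(s['finger_gap'],4),'-> shift',t.round(1),'yaw',round(-w,1))
E
python3 -c "
from h import *
go([.474,-.28,.17],11.5)"
```

```text
t 0.9 tcp [ 0.2581 -0.5692  0.2267] yang -65.61 tilt [ 0. -0.] F [ 0.3 -0.8  0. ] gap 0.092 -> shift [ 316.  -174.3   56.7] yaw -77.1
```

```bash
python3 -m creep '[[[25,-14,5],-6,91],[[65,-36,12],-13,91],[[105,-58,19],-20,91],[[145,-80,26],-27,91],[[185,-102,33],-34,91],[[225,-124,40],-41,91],[[262,-145,47],-48,91],[[285,-157,52],-54,91]]'; python3 -c "
from h import *
go([.474,-.28,.17],11.5)"
```

```text
time: 1.57
tcp_pos: [0.4486, -0.3138, 0.1764]
tcp_rot: [2.428, 1.992, 0.0]
ft_force: [-0.1, -0.6, 0.2]
finger_gap: 0.0908
grip_force: 0.0
t 1.57 tcp [ 0.4486 -0.3138  0.1764] yang -11.26 tilt [ 0.0008 -0.0006] F [-0.1 -0.6  0.2] gap 0.0908 -> shift [38.1 18.3  6.4] yaw -22.8
```

```bash
python3 -m creep '[[[20,9,3],-7,91],[[34,16,6],-14,91],[[38,18,6],-20,91],[[38,18,6],-23,91],[[38,18,6],-23,91]]' >/dev/null; python3 - <<'E'
from h import *
d=grab('wrist','w0.png')
print(d['vfov'],d['cam_to_world'].round(3))
for t in ['guide','guide_upper']:
  for m in mark_of('wrist',t): print(t,np.round(m['location'],4),round(m['confidence'],2),proj(d,m['location']).round())
go([.474,-.28,.17],11.5)
E
```

```text
63.342754492408886 [[ 0.98   0.195  0.05   0.459]
 [ 0.201 -0.948 -0.247 -0.215]
 [-0.001  0.252 -0.968  0.329]
 [ 0.     0.     0.     1.   ]]
guide [ 0.4727 -0.2743 -0.0009] 0.77 [256. 169.]
guide_upper [ 0.4871 -0.3433  0.0243] 0.78 [256. 240.]
t 2.13 tcp [ 0.4727 -0.2823  0.1703] yang 11.22 tilt [-0.     -0.0002] F [0.9 0.8 0.7] gap 0.0913 -> shift [2.  1.7 0.3] yaw -0.3
```

View pics/w0.png

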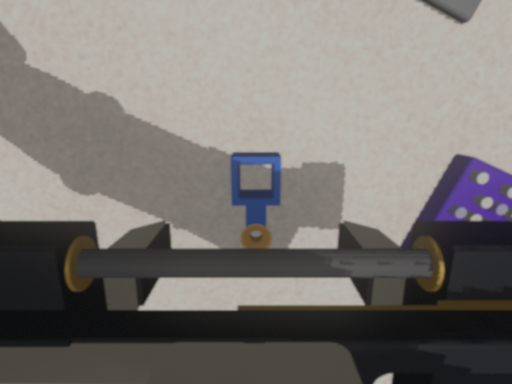

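The wrist view shows the hub's top around (256,170) and the bushing at (256,237), square to the gripper. I'll refine the pose by fitting the blue outline.

```bash
cat >> h.py <<'E'
def fit_guide(d,x0,zb=0.0):
    "fit x,y,yaw of guide (underside height zb) to blue mask (hub + arm silhouette)"
    from scipy.optimize import minimize
    f=d['frame'].astype(int); m=((f[...,0]>f[...,2]+40)&(f[...,0]>f[...,1]+25)).astype(np.uint8)
    uv=proj(d,[x0[0],x0[1],zb+.02]).astype(int); r=np.zeros_like(m); a=110
    r[max(0,uv[1]-a):uv[1]+a,max(0,uv[0]-a):uv[0]+a]=1; m*=r
    m=cv2.morphologyEx(m,cv2.MORPH_OPEN,np.ones((3,3),np.uint8))
    m=cv2.morphologyEx(m,cv2.MORPH_CLOSE,np.ones((5,5),np.uint8))
    n,l,st,_=cv2.connectedComponentsWithStats(m); k=1+np.argmax(st[1:,4]); m=(l==k).astype(np.uint8)
    c,_=cv2.findContours(m,cv2.RETR_EXTERNAL,cv2.CHAIN_APPROX_NONE); m=cv2.drawContours(np.zeros_like(m),c,-1,1,-1)
    mb=cv2.GaussianBlur(m.astype(float),(0,0),1.0)
    def render(p):
        c,s=np.cos(p[2]),np.sin(p[2]); out=np.zeros(m.shape,np.uint8)
        for (xa,xb,ya,yb,za,zc) in [(-.024,.024,-.024,.024,0,.036),(-.011,.011,-.050,-.024,.0,.014)]:
            P=[proj(d,[p[0]+c*x-s*y,p[1]+s*x+c*y,zb+z]) for x in(xa,xb) for y in(ya,yb) for z in(za,zc)]
            h=cv2.convexHull(np.float32(P)); cv2.fillConvexPoly(out,np.int32(np.round(h*16)),1,shift=4,lineType=cv2.LINE_8)
        return out
    cost=lambda p: np.abs(cv2.GaussianBlur(render(p).astype(float),(0,0),1.0)-mb).sum()/mb.sum()
    S=np.array([x0]+[np.array(x0)+np.array(v) for v in([.006,0,0],[0,.006,0],[0,0,.1])])
    q=minimize(cost,x0,method='Nelder-Mead',options=dict(initial_simplex=S,xatol=1e-5,fatol=1e-5))
    return q.x,q.fun
E
python3 - <<'E'
from h import *
d={k:v for k,v in grab('wrist').items()}
print(fit_guide(d,[.4735,-.278,.2]))
t=grab('top'); print(fit_guide(t,[.4735,-.278,.2]))
s=grab('scene'); print(fit_guide(s,[.4735,-.278,.2]))
E
```

```text
(array([ 0.47506911, -0.28143113,  0.22069537]), np.float64(0.12918409091278402))
(array([ 0.47350105, -0.27819387,  0.3031798 ]), np.float64(1.6868217054263566))
(array([ 0.48175106, -0.27944059,  0.14027021]), np.float64(3.0106951871657754))
```

```bash
python3 -c "
from h import *
go([.475,-.280,.007],12.3)"; python3 -m creep '[[[1,2,30],-1,91],[[2,2,65],-1,91],[[2,2,100],-1,91],[[2,2,130],-1,91],[[2,2,152],-1,91],[[2,2,163],-1,91],[[2,2,163],-1,70],[[2,2,163],-1,60]]'; python3 -c "
from h import *
go([.475,-.280,.007],12.3)"
```

```text
t 2.28 tcp [ 0.4727 -0.2821  0.1703] yang 11.29 tilt [-0.     -0.0002] F [-0.3  0.4 -0.2] gap 0.0909 -> shift [  1.7   2.7 163.3] yaw -1.0
time: 2.95
tcp_pos: [0.4747, -0.2796, 0.0076]
tcp_rot: [-1.969, -2.448, 0.0]
ft_force: [0.3, 0.1, 0.9]
finger_gap: 0.082
grip_force: 0.0
t 2.95 tcp [ 0.4747 -0.2796  0.0076] yang 12.37 tilt [-0.0001  0.    ] F [0.3 0.1 0.9] gap 0.082 -> shift [-0.5  0.2  0.6] yaw 0.1
```

```bash
python3 -m creep '[[[0,0,0],0,60],[[0,0,0],0,45],[[0,0,0],0,40],[[0,0,0],0,40],[[0,0,0],0,40],[[0,0,0],0,40]]' 30; python3 -m creep '[[[0,0,-15],0,40],[[0,0,-50],0,40],[[0,0,-90],0,40],[[0,0,-130],0,40],[[0,0,-165],0,40],[[0,0,-190],0,40],[[0,0,-200],0,40],[[0,0,-200],0,40]]'; python3 - <<'E'
from h import *
d=grab('wrist','w1.png'); t=grab('top')
for c,t in [('wrist','guide'),('wrist','guide_upper')]:
  for m in mark_of(c,t): print(t,np.round(m['location'],4),round(m['confidence'],2),proj(d,m['location']).round())
for c in('scene','top'):
 for q in range(3):
  grab(c)
  for t in ('stand','stand_seat','stand_lower'):
   for m in mark_of(c,t)[:2]: print(c,t,np.round(m['location'],4),round(m['confidence'],2))
go([.475,-.280,.007],12.3)
E
```

```text
time: 3.45
tcp_pos: [0.4747, -0.2797, 0.0078]
tcp_rot: [1.969, 2.447, 0.0]
ft_force: [-2.1, 0.8, 5.5]
finger_gap: 0.0478
grip_force: 30.0
time: 4.12
tcp_pos: [0.4756, -0.28, 0.2095]
tcp_rot: [1.966, 2.445, 0.001]
ft_force: [0.8, 0.2, -1.9]
finger_gap: 0.0476
grip_force: 30.0
guide [ 0.4736 -0.275   0.2014] 0.97 [254. 224.]
scene stand [6.069e-01 3.630e-02 2.000e-04] 0.69
scene stand [ 0.4667  0.2734 -0.0046] 0.23
scene stand_seat [0.6102 0.0343 0.0948] 0.59
scene stand_lower [ 0.5911 -0.0279  0.0785] 0.56
scene stand [ 0.6082  0.0343 -0.0012] 0.98
scene stand_seat [0.6131 0.0342 0.0953] 0.83
scene stand_lower [ 0.5931 -0.0327  0.0776] 0.88
scene stand [ 0.609   0.0334 -0.0047] 0.85
scene stand_lower [ 0.5955 -0.0291  0.0795] 0.93
top stand [0.6099 0.0394 0.0008] 0.71
top stand_seat [0.6093 0.0325 0.0933] 0.68
top stand_lower [ 0.5962 -0.032   0.0787] 0.89
top stand [0.6071 0.0361 0.0018] 0.73
top stand [0.6292 0.2609 0.0008] 0.4
top stand_seat [0.605  0.0327 0.0916] 0.94
top stand [ 6.063e-01  3.540e-02 -3.000e-04] 0.92
top stand [0.6077 0.0282 0.0931] 0.35
top stand_seat [ 0.6986 -0.2814 -0.0031] 0.36
top stand_lower [ 0.5948 -0.0315  0.0746] 0.7
top stand_lower [0.629  0.2622 0.0103] 0.52
t 5.52 tcp [ 0.4745 -0.2794  0.2073] yang 12.39 tilt [-0. -0.] F [ 0.3  0.3 -1.1] gap 0.048 -> shift [ -0.7   0.4 200.3] yaw 0.1
```

View pics/w1.png

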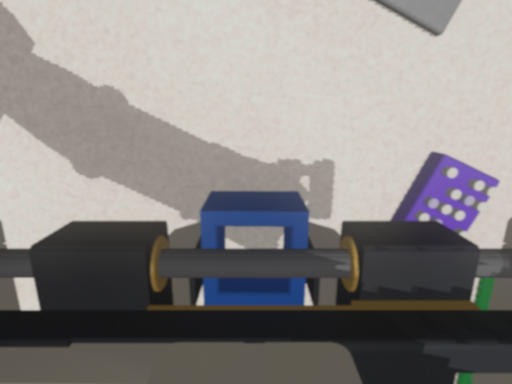

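Guide held squarely: the gap is 48 mm and the hub's back edge sits at row ~193. Averaging the marks puts the stand at (0.6085, 0.035) with yaw ≈ -12.5°. I'll move to a look-out pose beside the post.

```bash
python3 - <<'E'
from h import *
f=cv2.imread('pics/w1.png').astype(int); m=(f[...,0]>f[...,2]+40)&(f[...,0]>f[...,1]+25)
d=grab('wrist'); f=d['frame'].astype(int); m=(f[...,0]>f[...,2]+40)&(f[...,0]>f[...,1]+25)
s=read_state(); M=R.from_rotvec(s['tcp_rot']).as_matrix()
for z in (.236,):
  for c in (225,240,255,270,285):
    r=np.where(m[150:260,c])[0]+150; p=onplane(d,(c,r[0]-.5),s['tcp_pos'][2]-.0077+.036); print(c,r[0],M.T@(p-s['tcp_pos'])*1000)
cols=np.where(m[200])[0]; print(cols.min(),cols.max())
go([.598,-.014,.27],-12.5)
E
```

```text
225 205 [ 27.98283022 -13.33743491 -28.30043322]
240 203 [ 28.89883893  -6.75643175 -28.30038191]
255 201 [ 29.8116722   -0.19824227 -28.30033078]
270 205 [ 27.99171239   6.37312528 -28.30024937]
285 209 [ 26.15953741  12.98859839 -28.30016742]
243 491
t 5.57 tcp [ 0.4745 -0.2795  0.2073] yang 12.39 tilt [ 0. -0.] F [ 0.3 -0.5 -1.4] gap 0.0478 -> shift [232.8 177.6 -62.8] yaw 24.9
```

```bash
python3 -m creep '[[[15,11,-10],3,40],[[45,34,-30],7,40],[[78,59,-50],11,40],[[110,84,-63],15,40],[[142,108,-63],19,40],[[174,133,-63],22,40],[[204,156,-63],25,40],[[224,171,-63],25,40]]' >/dev/null; python3 -m creep '[[[9,7,0],0,40],[[9,7,0],0,40],[[9,7,0],0,40]]'; python3 - <<'E'
from h import *
d=grab('wrist','w2.png'); f=d['frame'].astype(int)
cv2.imwrite('pics/w2b.png',cv2.resize(d['frame'],(800,600),interpolation=cv2.INTER_CUBIC))
for t in ('stand_seat','stand_lower','stand'):
  for m in mark_of('wrist',t)[:2]: print(t,np.round(m['location'],4),round(m['confidence'],2),proj(d,m['location']).round())
for r in range(184,232,2): print(r,f[r,225],f[r,255],f[r,285])
go([.6085,.035,.22],-12.5)
E
```

```text
time: 6.48
tcp_pos: [0.6022, -0.0173, 0.2699]
tcp_rot: [2.451, 1.965, -0.002]
ft_force: [-0.3, -1.6, -0.6]
finger_gap: 0.0479
grip_force: 30.0
stand_lower [ 0.5941 -0.0266  0.0769] 0.83 [250. 181.]
stand [0.6053 0.0379 0.0023] 0.69 [248. 121.]
184 [143 143 140] [ 77 103 122] [100 100 100]
186 [136 137 134] [ 65  98 120] [101 100 101]
188 [122 122 121] [ 65  99 123] [100 100 100]
190 [105 101  99] [ 70  92 111] [98 94 93]
192 [94 68 60] [86 65 59] [91 69 62]
194 [92 64 54] [88 59 50] [89 62 53]
196 [92 63 54] [87 59 48] [89 62 52]
198 [90 63 53] [87 57 47] [88 60 51]
200 [90 62 52] [88 58 48] [88 61 52]
202 [88 60 51] [87 58 47] [88 60 50]
204 [88 60 51] [86 55 44] [88 59 50]
206 [87 59 49] [86 56 45] [87 58 49]
208 [87 58 48] [87 56 45] [87 58 48]
210 [99 63 49] [95 59 45] [92 59 49]
212 [128  77  54] [124  73  50] [121  73  52]
214 [131  79  54] [130  76  50] [128  76  53]
216 [131  79  54] [129  75  49] [128  76  52]
218 [130  78  51] [129  76  49] [128  76  51]
220 [130  78  52] [128  75  49] [129  76  51]
222 [130  77  51] [129  75  49] [128  75  50]
224 [126  75  50] [125  75  50] [126  74  50]
226 [115  92  86] [125 109 106] [106  64  48]
228 [117 112 115] [132 137 143] [90 62 53]
230 [116 113 115] [132 138 144] [89 63 55]
t 6.68 tcp [ 0.6018 -0.0188  0.2703] yang -12.76 tilt [-0.0003 -0.0009] F [ 0.2  0.1 -2.1] gap 0.048 -> shift [54.  -5.3 50.2] yaw -0.3
```

View pics/w2b.png

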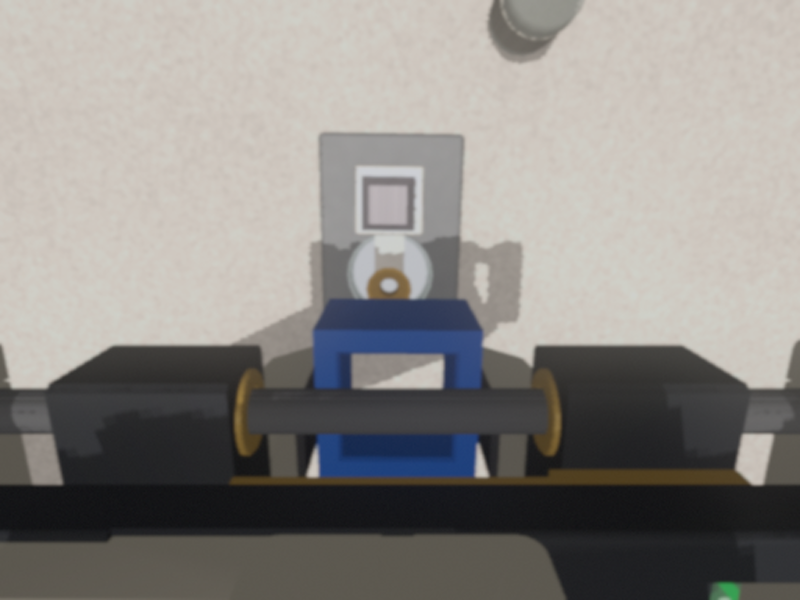

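The enlarged view shows the post's top square at full-frame pixel (248.6,130.6), the lower bushing at (249,183), and the guide hub's +y face edges at rows 191 and 210.5. From these I'll compute the offset.

```bash
python3 - <<'E'
from h import *
np.set_printoptions(precision=4,suppress=True)
d=grab('wrist'); f=d['frame']; g=cv2.cvtColor(f,cv2.COLOR_BGR2GRAY).astype(float)
print(g[131,222:276].astype(int)); print(g[100:156,248].astype(int))
s=read_state(); M=R.from_rotvec(s['tcp_rot']).as_matrix(); tl=lambda p:M.T@(p-s['tcp_pos'])*1000
zb=s['tcp_pos'][2]-.0077
print('guide +y face bottom/top edge',tl(onplane(d,(255,191),zb)),tl(onplane(d,(255,210.2),zb+.036)))
# column top (white) square: rotated rect of shoulder outline
m=((g>185)).astype(np.uint8); m[:100]=0; m[156:]=0; m[:,:222]=0; m[:,276:]=0
c,_=cv2.findContours(m,cv2.RETR_EXTERNAL,cv2.CHAIN_APPROX_NONE); c=max(c,key=cv2.contourArea)
W=np.float32([onplane(d,q[0],.095)[:2]*1000 for q in c]); print('shoulder rect',cv2.minAreaRect(W))
# plate back edge direction
P=np.array([onplane(d,q,.012)[:2] for q in((207,85.5),(294,86.5))]); print(np.degrees(np.arctan2(*(P[1]-P[0])[::-1])),np.linalg.norm(P[1]-P[0]))
for uv in((248.6,130.6),): print('top',onplane(d,uv,.141))
print('lower',onplane(d,(249,183),.079))
E
```

```text
[152 152 151 151 157 178 197 204 200 178 145 124 126 142 161 174 180 181
 182 181 180 179 179 179 178 178 179 179 179 180 181 181 181 180 179 179
 177 167 147 124 115 117 133 163 189 202 204 196 177 156 149 149 149 148]
[153 153 154 165 185 200 207 207 207 202 183 150 125 120 121 132 155 173
 179 180 180 180 180 180 180 180 180 179 179 179 179 179 179 178 179 179
 178 178 178 177 169 146 122 116 134 170 192 193 189 198 205 206 206 205
 206 206]
guide +y face bottom/top edge [24.3458  0.0008  7.6823] [ 24.8597  -0.083  -28.3181]
shoulder rect ((605.92529296875, 29.390714645385742), (52.78089904785156, 43.756072998046875), 77.25080871582031)
-13.37590347322588 0.11060541774901114
top [0.6074 0.0313 0.141 ]
lower [ 0.5926 -0.0301  0.079 ]
```

```bash
python3 - <<'E'
from h import *
np.set_printoptions(precision=4,suppress=True)
d=grab('wrist')
p=onplane(d,(247.85,128.3),.141); print(p, onplane(d,(235.5,128.3),.141)-onplane(d,(260.2,128.3),.141))
print(onplane(d,(226.8,131),.095),onplane(d,(270.2,131),.095), onplane(d,(248.4,103.3),.095))
s=read_state(); M=R.from_rotvec(s['tcp_rot']).as_matrix()
q=p-M@np.array([.0006,0,0]); go([q[0],q[1],.170],-13)
E
```

```text
[0.6073 0.0337 0.141 ] [-0.0219  0.0049  0.    ]
[0.5835 0.0337 0.095 ] [0.6282 0.0237 0.095 ] [0.6121 0.0561 0.095 ]
t 6.78 tcp [ 0.6019 -0.0182  0.2704] yang -12.72 tilt [ 0.0001 -0.0005] F [ 0.3 -0.6 -1.4] gap 0.0481 -> shift [ 51.3  -6.2 100.4] yaw 0.3
```

```bash
python3 -m creep '[[[15,-2,10],0,40],[[36,-4,35],0,40],[[48,-6,65],0,40],[[51,-6,90],0,40],[[51,-6,102],0,40],[[51,-6,105],0,40],[[51,-6,105],0,40]]' >/dev/null; python3 - <<'E'
from h import *
np.set_printoptions(precision=4,suppress=True)
go([.6067,.0331,.125],-13)
E
```

```text
t 7.37 tcp [0.6073 0.0331 0.1651] yang -12.69 tilt [-0.001  -0.0007] F [-0.2  0.2 -0.5] gap 0.0481 -> shift [-0.1 -0.6 40.1] yaw 0.3
```

```bash
python3 -m creep '[[[0,0,8],0,40],[[0,0,15],0,40],[[0,0,20],0,40],[[0,0,25],0,40],[[0,0,30],0,40],[[0,0,34],0,40],[[0,0,34],0,40]]'
```

```text
time: 7.95
tcp_pos: [0.6071, 0.0331, 0.1303]
tcp_rot: [2.453, 1.963, -0.003]
ft_force: [-0.3, -4.0, -3.4]
finger_gap: 0.0479
grip_force: 30.0
```

```bash
python3 -m creep '[[[-0.5,0,4],0,40],[[-0.5,0,9],0,40],[[-0.5,0,14],0,40],[[-0.5,0,19],0,40],[[-0.5,0,23],0,40],[[-0.5,0,26],0,40],[[-0.5,0,27],0,40],[[-0.5,0,27],0,40]]'
```

```text
time: 8.62
tcp_pos: [0.6072, 0.0329, 0.1036]
tcp_rot: [2.452, 1.963, -0.002]
ft_force: [0.3, -5.4, -2.7]
finger_gap: 0.0483
grip_force: 30.0
```

```bash
python3 -m creep '[[[-0.3,0,1],0,40],[[-0.3,0,2],0,40],[[-0.3,0,2.5],0,40],[[-0.3,0,2.5],0,40]]'
```

```text
time: 8.95
tcp_pos: [0.6073, 0.0329, 0.1028]
tcp_rot: [2.452, 1.963, -0.001]
ft_force: [-6.5, -6.9, 13.0]
finger_gap: 0.0481
grip_force: 30.0
```

Seated: TCP z is 0.1028 against the expected 0.1027, with 13 N upward. I'll release and rise.

```bash
python3 -m creep '[[[0,0,-1],0,50],[[0,0,-1],0,60],[[0,0,-1],0,75],[[0,0,-1],0,75],[[0,0,-1],0,75]]'; python3 -m creep '[[[0,0,-15],0,75],[[0,0,-50],0,75],[[0,0,-90],0,75],[[15,0,-130],0,75],[[-20,0,-160],0,75],[[-50,0,-170],0,75],[[-55,0,-170],0,75],[[-55,0,-170],0,75]]' ; python3 - <<'E'
from h import *
np.set_printoptions(precision=4,suppress=True)
d=grab('wrist'); cv2.imwrite('pics/w3.png',cv2.resize(d['frame'],(800,600),interpolation=cv2.INTER_CUBIC))
for c in('wrist','scene','top'):
  if c!='wrist': grab(c)
  for t in ('guide','guide_upper','shaft_head'):
   for m in mark_of(c,t)[:3]: print(c,t,np.round(m['location'],4),round(m['confidence'],2),proj(d,m['location']).round())
go([.629,.2585,.25],-39)
E
```

```text
time: 9.37
tcp_pos: [0.6073, 0.0341, 0.1026]
tcp_rot: [-2.451, -1.964, -0.0]
ft_force: [1.1, 0.0, 0.0]
finger_gap: 0.0716
grip_force: 0.0
time: 10.03
tcp_pos: [0.5955, -0.0234, 0.2736]
tcp_rot: [2.455, 1.957, 0.001]
ft_force: [0.8, 0.2, 0.6]
finger_gap: 0.0752
grip_force: 0.0
wrist guide_upper [ 0.5909 -0.0307  0.1158] 0.97 [252. 186.]
scene guide [0.6075 0.0316 0.101 ] 0.91 [254. 122.]
scene guide_upper [ 0.5933 -0.0279  0.1191] 0.76 [253. 183.]
scene shaft_head [0.6261 0.2594 0.1852] 0.73 [ 199. -264.]
scene shaft_head [0.6054 0.0345 0.0979] 0.26 [251. 120.]
top guide [0.609  0.0299 0.0981] 0.59 [256. 123.]
top shaft_head [ 0.6972 -0.2781 -0.0039] 0.71 [352. 301.]
top shaft_head [0.6297 0.2606 0.1872] 0.58 [ 204. -273.]
t 10.63 tcp [ 0.5953 -0.0198  0.2726] yang -12.58 tilt [-0.0002  0.0001] F [-0.  -0.6  0.1] gap 0.0748 -> shift [279.  -27.8  22.6] yaw 26.4
```

View pics/w3.png

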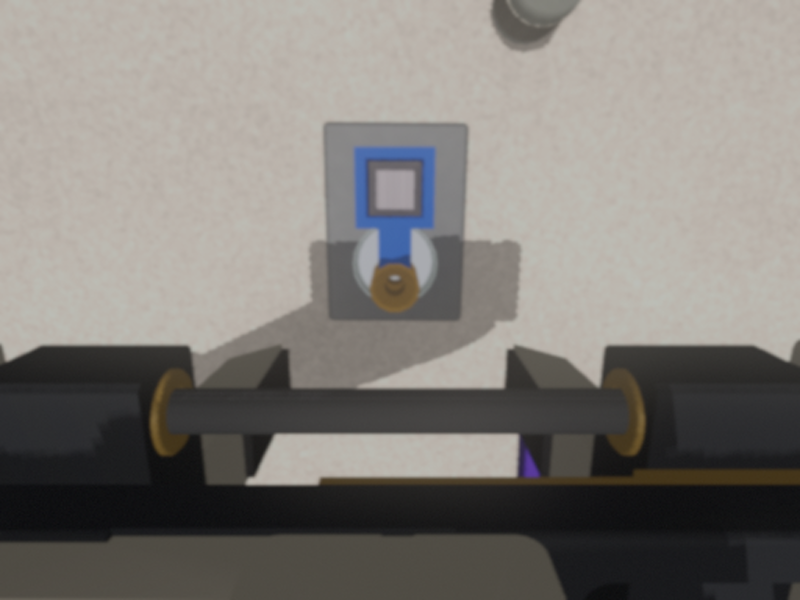

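The guide is fully seated: the blue hub surrounds the post, and the bushing at (395,286) sits over the dish and lower bushing. Next is the shaft look-out pose.

```bash
python3 - <<'E'
from h import *
d=vision.grab_frame('wrist'); print(onplane(d,(252.8,183),.117)); go([.591,.212,.285],-39)
E
python3 -m creep '[[[20,-2,-5],5,60],[[55,-6,-10],11,60],[[95,-11,-12],17,60],[[135,-16,-12],23,60],[[170,-21,-12],26,60],[[200,-25,-12],26,60],[[217,-28,-12],26,60],[[224,-29,-12],26,60]]' >/dev/null; python3 -c "
from h import *
go([.591,.212,.285],-39)"
```

```text
[ 0.5923973 -0.0240229  0.117    ]
t 10.68 tcp [ 0.5953 -0.02    0.2727] yang -12.6 tilt [-0.0001  0.    ] F [ 0.3 -0.8 -0.2] gap 0.075 -> shift [225.4 -54.8 -12.3] yaw 26.4
t 11.35 tcp [0.615  0.2092 0.2846] yang -38.33 tilt [-0.0006  0.0019] F [-0.3  0.   0.6] gap 0.06 -> shift [-12.7 -20.5  -0.4] yaw 0.7
```

```bash
python3 -m creep '[[[-6,-10,0],1,60],[[-12,-20,0],1,60],[[-13,-20,0],1,60],[[-13,-20,0],1,60]]' >/dev/null; python3 - <<'E'
from h import *
np.set_printoptions(precision=4,suppress=True)
d=grab('wrist'); cv2.imwrite('pics/w4.png',cv2.resize(d['frame'],(800,600),interpolation=cv2.INTER_CUBIC))
for c in ('wrist','wrist','scene','top'):
  if c!='wrist': grab(c)
  for t in ('shaft_head','shaft','holder'):
   for m in mark_of(c,t)[:3]: print(c,t,np.round(m['location'],4),round(m['confidence'],2),proj(d,m['location']).round())
go([.629,.2585,.166],-39)
E
```

```text
wrist shaft_head [0.6297 0.2632 0.1859] 0.64 [245. 110.]
wrist shaft [0.7227 0.3123 0.0083] 0.83 [280.  32.]
wrist shaft [0.6286 0.2602 0.0136] 0.74 [249. 113.]
wrist shaft [0.6494 0.3507 0.0019] 0.64 [217.  47.]
wrist holder [0.6255 0.2535 0.0017] 0.79 [251. 118.]
wrist shaft_head [0.6297 0.2632 0.1859] 0.64 [245. 110.]
wrist shaft [0.7227 0.3123 0.0083] 0.83 [280.  32.]
wrist shaft [0.6286 0.2602 0.0136] 0.74 [249. 113.]
wrist shaft [0.6494 0.3507 0.0019] 0.64 [217.  47.]
wrist holder [0.6255 0.2535 0.0017] 0.79 [251. 118.]
scene shaft_head [0.6255 0.2609 0.1838] 0.57 [243. 116.]
scene shaft [0.6301 0.2599 0.0166] 0.79 [250. 112.]
scene shaft [0.7179 0.3125 0.0062] 0.79 [276.  35.]
scene shaft [0.6447 0.351  0.0106] 0.59 [213.  48.]
scene holder [0.6291 0.256  0.0024] 0.78 [251. 115.]
scene holder [ 0.4668  0.272  -0.002 ] 0.6 [159. 179.]
top shaft [0.7376 0.142  0.0039] 0.69 [364. 129.]
top holder [ 0.6292  0.2608 -0.0008] 0.68 [249. 112.]
t 12.43 tcp [0.5922 0.2072 0.2847] yang -39.6 tilt [ 0. -0.] F [-0.2  0.8  0.4] gap 0.0601 -> shift [ 63.   -4.4 118.7] yaw -0.6
```

View pics/w4.png

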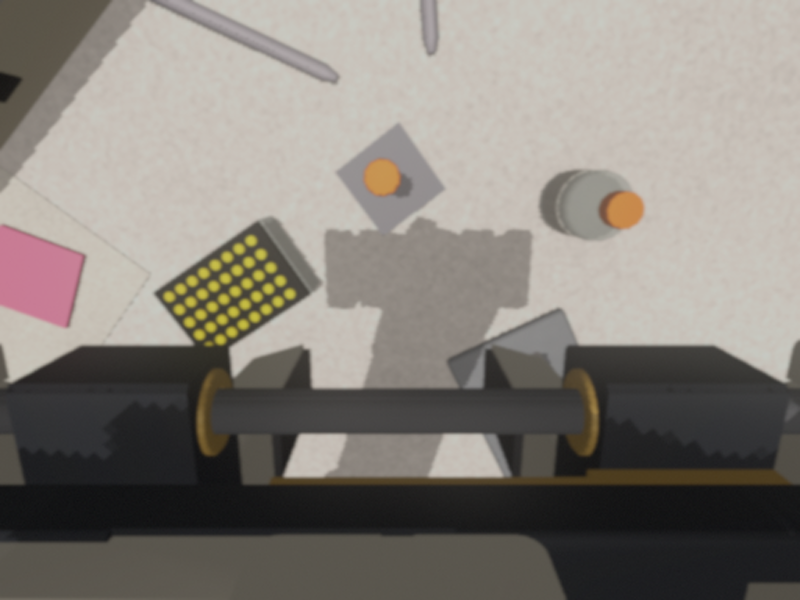

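The wrist view shows the holder at (390,175) with the orange head at (381,177). The rods of the other two shafts, at (335,75) and (430,50), look different from before, so I'll check the scene with an enlarged crop. It also confirms the choice of shaft.

```bash
python3 - <<'E'
from h import *
np.set_printoptions(precision=4,suppress=True)
d=grab('scene'); t=grab('top')
a=cv2.resize(d['frame'][170:320,280:440],(480,450),interpolation=cv2.INTER_CUBIC)
b=cv2.resize(t['frame'][120:270,90:190],(300,450),interpolation=cv2.INTER_CUBIC)
cv2.imwrite('pics/c5.png',np.hstack([a,b]))
E
```

```text
(no output)
```

View pics/c5.png

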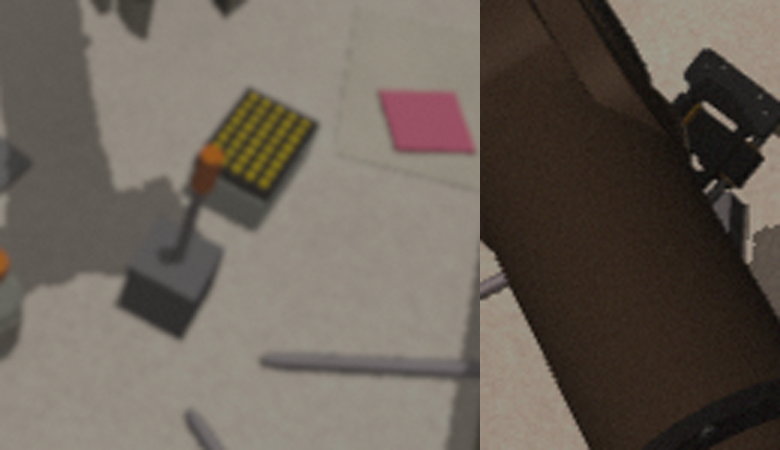

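The crop shows the small shaft standing alone in the grey holder, with its head at crop (210,158). The two larger ones have toppled by themselves and lie on the bench, out of the way. The one in the holder is the smallest and fits the description. Now I'll grasp it.

```bash
python3 - <<'E'
from h import *
np.set_printoptions(precision=4,suppress=True)
d=grab('wrist'); f=d['frame'].astype(int); m=(f[...,2]>f[...,0]+70)&(f[...,2]>150); m[:, 300:]=0; m[:,200:300]&=True; m[:80]=0; m[150:]=0; m[:,:200]=0
v,u=np.where(m); uv=(u.mean(),v.mean()); print(uv,len(u),u.max()-u.min()+1,v.max()-v.min()+1)
p=onplane(d,uv,.2); q=onplane(d,uv,.205); print(p,q)
for c in 'scene',: 
  d=grab(c); print([ (np.round(x['location'],4),round(x['confidence'],2)) for x in recognise(c,'shaft_head')])
go([q[0],q[1],.167],-39.6)
E
```

```text
(np.float64(245.19148936170214), np.float64(114.17494089834516)) 423 23 23
[0.6281 0.2616 0.2   ] [0.6282 0.2616 0.205 ]
[(array([0.6091, 0.432 , 0.0172]), 0.91), (array([0.6308, 0.2623, 0.1707]), 0.63), (array([0.7801, 0.3987, 0.0185]), 0.6)]
t 12.68 tcp [0.5922 0.2072 0.2848] yang -39.61 tilt [ 0. -0.] F [-0.1 -0.7 -0.5] gap 0.06 -> shift [ 64.9  -6.9 117.8] yaw -0.0
```

```bash
python3 -m creep '[[[25,-3,5],0,60],[[52,-6,20],0,60],[[64,-7,45],0,60],[[65,-7,75],0,60],[[65,-7,100],0,60],[[65,-7,114],0,60],[[65,-7,118],0,60],[[65,-7,118],0,60]]'; python3 -m creep '[[[0,0,0],0,40],[[0,0,0],0,25],[[0,0,0],0,12],[[0,0,0],0,12],[[0,0,0],0,12],[[0,0,0],0,12],[[0,0,0],0,12]]' 25
```

```text
time: 13.35
tcp_pos: [0.6277, 0.2614, 0.1656]
tcp_rot: [2.843, 1.337, -0.004]
ft_force: [-0.2, 0.5, 0.5]
finger_gap: 0.0601
grip_force: 0.0
time: 13.93
tcp_pos: [0.6283, 0.2617, 0.167]
tcp_rot: [2.843, 1.337, 0.0]
ft_force: [-0.1, 0.3, 1.1]
finger_gap: 0.0181
grip_force: 8.4
```

```bash
python3 -m creep '[[[0,0,0],0,12],[[0,0,-4],0,12],[[0,0,-10],0,12],[[0,0,-20],0,12],[[0,0,-30],0,12],[[0,0,-30],0,12]]'
```

```text
time: 14.43
tcp_pos: [0.6292, 0.2623, 0.1999]
tcp_rot: [-2.843, -1.337, -0.006]
ft_force: [1.5, -1.0, 1.1]
finger_gap: 0.0174
grip_force: 25.0
```

```bash
python3 -m creep '[[[0,0,-20],0,12],[[0,0,-45],0,12],[[0,0,-75],0,12],[[0,0,-105],0,12],[[0,0,-122],0,12],[[0,0,-125],0,12],[[0,0,-125],0,12]]'; python3 -c "
from h import *
go([.595,-.026,.325],-13)"
```

```text
time: 15.02
tcp_pos: [0.6283, 0.2625, 0.3231]
tcp_rot: [-2.842, -1.338, -0.004]
ft_force: [0.5, -0.3, -1.7]
finger_gap: 0.0175
grip_force: 25.0
t 15.02 tcp [0.6283 0.2625 0.3231] yang -39.57 tilt [0.002  0.0016] F [ 0.5 -0.3 -1.7] gap 0.0175 -> shift [-243.6  158.2   -2.4] yaw -26.6
```

```bash
python3 -m creep '[[[-15,10,0],-2,12],[[-45,29,0],-6,12],[[-78,51,0],-10,12],[[-111,72,0],-14,12],[[-144,94,0],-18,12],[[-177,115,0],-22,12],[[-208,135,0],-25,12],[[-230,149,0],-26,12]]' >/dev/null;  python3 -m creep '[[[3,6,0],-0.5,12],[[8,13,0],-0.5,12],[[8,14,0],-0.5,12],[[8,14,0],-0.5,12]]' >/dev/null; python3 -c "
from h import *
go([.5925,-.0297,.325],-13)"
```

```text
t 16.02 tcp [ 0.6119 -0.0038  0.3206] yang -12.96 tilt [-0.0017  0.0013] F [-0.   0.5 -1.3] gap 0.0175 -> shift [-29.6 -13.1  -4.4] yaw 0.0
```

```bash
python3 -m creep '[[[-12,-5,0],0,12],[[-24,-10,0],0,12],[[-30,-13,0],0,12],[[-30,-13,0],0,12],[[-30,-13,0],0,12],[[-30,-13,0],0,12]]' >/dev/null; python3 - <<'E'
from h import *
np.set_printoptions(precision=4,suppress=True)
go([.5925,-.0297,.325],-13)
a=grab('scene'); b=grab('wrist')
print(proj(a,[.5925,-.0297,.117]),proj(a,[.5925,-.0297,.173]),proj(b,[.5925,-.0297,.173]),proj(b,[.5925,-.0297,.117]))
u,v=proj(a,[.5925,-.0297,.15]).astype(int)
cv2.imwrite('pics/c6.png',np.hstack([cv2.resize(a['frame'][v-60:v+60,u-45:u+35],(400,600),interpolation=cv2.INTER_CUBIC),cv2.resize(b['frame'][90:240,200:300],(400,600),interpolation=cv2.INTER_CUBIC)])); print(u,v)
for c in('scene','top','wrist'):
  if c=='top':grab(c)
  for t in('shaft','guide_upper'):
    for m in mark_of(c,t)[:3]: print(c,t,np.round(m['location'],4),round(m['confidence'],2))
E
```

```text
t 16.52 tcp [ 0.5924 -0.0321  0.322 ] yang -13.11 tilt [0.0006 0.0002] F [-0.4  0.1 -0.9] gap 0.0173 -> shift [ 2.3 -0.4 -3. ] yaw -0.1
[246.7024 187.5645] [246.2263 172.7279] [254.1132 177.9189] [254.1104 168.1201]
246 178
scene shaft [0.718  0.3136 0.0032] 0.78
scene shaft [ 0.5981 -0.0355  0.1681] 0.76
scene shaft [0.6444 0.3511 0.0093] 0.73
scene guide_upper [ 0.5895 -0.0298  0.1146] 0.77
top shaft [0.7175 0.3155 0.0082] 0.75
top shaft [0.6495 0.3523 0.0104] 0.49
wrist shaft [ 0.5934 -0.0324  0.1696] 0.8
wrist guide_upper [ 0.5947 -0.0316  0.1158] 0.56
```

View pics/c6.png

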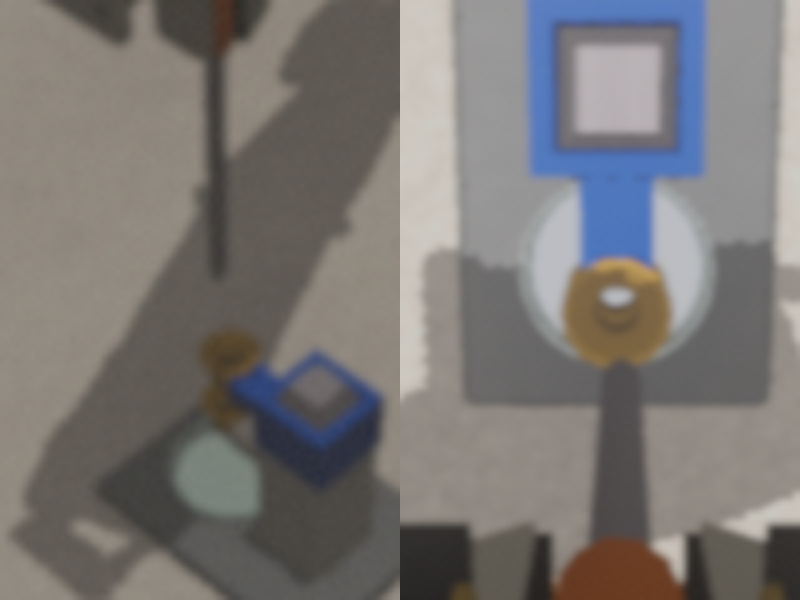

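The wrist crop shows the rod tip at full-frame (255.5,182) and the flare centre at (254.3,167.5), right where predicted. The scene crop has the tip at (244.6,173) and the flare at (247.2,188.4). I'll work out the tip-to-mouth offset from both cameras.

```bash
python3 - <<'E'
from h import *
from scipy.optimize import least_squares
np.set_printoptions(precision=4,suppress=True)
a=grab('scene');b=grab('wrist')
def tri(ua,ub,z):
    g=lambda p:np.r_[proj(a,p)-ua,proj(b,p)-ub,(p[2]-z)/.003]
    q=least_squares(g,[.5925,-.03,z]); return q.x,q.fun
s=read_state(); z=s['tcp_pos'][2]-.152
t,r=tri(np.array([244.6,173]),np.array([255.5,182]),z); m,r2=tri(np.array([247.2,188.4]),np.array([254.3,167.5]),.117)
print(z,t,r,m,r2)
M=R.from_rotvec(s['tcp_rot']).as_matrix(); print('mouth-tip, tool mm',M.T@(m-t)*1000,'tip-tcp',M.T@(t-s['tcp_pos'])*1000,'wrist only tip',onplane(b,(255.5,182),z),'mouth',onplane(b,(254.3,167.5),.117))
E
```

```text
0.1697045686914843 [ 0.5926 -0.0351  0.1696] [-0.1629 -0.0766 -0.0302 -0.0622 -0.0277] [ 0.5928 -0.0292  0.1162] [-0.396  -0.497  -0.0064 -0.2394 -0.2823]
mouth-tip, tool mm [ 5.7692 -1.1939 53.4682] tip-tcp [ -2.7716   0.8492 152.0831] wrist only tip [ 0.5926 -0.0352  0.1697] mouth [ 0.5927 -0.0294  0.117 ]
```

```bash
python3 -m creep '[[[3,-0.5,0],0,12],[[5.7,-1,8],0,12],[[5.7,-1,22],0,12],[[5.7,-1,36],0,12],[[5.7,-1,48],0,12],[[5.7,-1,54],0,12],[[5.7,-1,58],0,12],[[5.7,-1,58],0,12]]'; python3 -m creep '[[[0,0,4],0,12],[[0,0,8],0,12],[[0,0,12],0,12],[[0,0,12],0,12]]'
```

```text
time: 17.73
tcp_pos: [0.5924, -0.0263, 0.2629]
tcp_rot: [-2.46, -1.953, 0.001]
ft_force: [0.4, -0.3, -2.1]
finger_gap: 0.0173
grip_force: 25.0
time: 18.07
tcp_pos: [0.5924, -0.0266, 0.251]
tcp_rot: [-2.46, -1.953, 0.001]
ft_force: [0.1, 0.3, -1.4]
finger_gap: 0.0176
grip_force: 25.0
```

```bash
python3 -m creep '[[[0,0,4],0,12],[[0,0,9],0,12],[[0,0,14],0,12],[[0,0,19],0,12],[[0,0,24],0,12],[[0,0,27],0,12],[[0,0,27],0,12]]'
```

```text
time: 18.65
tcp_pos: [0.5923, -0.0266, 0.2238]
tcp_rot: [-2.46, -1.953, 0.002]
ft_force: [0.5, 0.2, -1.0]
finger_gap: 0.0173
grip_force: 25.0
```

```bash
python3 -m creep '[[[0,0,3],0,12],[[0,0,7],0,12],[[0,0,12],0,12],[[0,0,15],0,12],[[0,0,15],0,12]]'
```

```text
time: 19.07
tcp_pos: [0.5922, -0.0266, 0.2088]
tcp_rot: [-2.46, -1.953, 0.002]
ft_force: [-0.1, 0.6, -1.3]
finger_gap: 0.0172
grip_force: 25.0
```

```bash
python3 -m creep '[[[0,0,3],0,12],[[0,0,7],0,12],[[0,0,12],0,12],[[0,0,16],0,12],[[0,0,17],0,12],[[0,0,17],0,12],[[0,0,17],0,12]]'; python3 - <<'E'
from h import *
np.set_printoptions(precision=4,suppress=True)
for i in range(3):
  a=grab('scene'); s=read_state(); print(s['ft_force'],s['torque'])
u,v=proj(a,[.5925,-.0297,.11]).astype(int)
cv2.imwrite('pics/c7.png',cv2.resize(a['frame'][v-50:v+40,u-45:u+45],(600,600),interpolation=cv2.INTER_CUBIC)); print(u,v)
for z in(.04,.057,.19,.23): print(z,(proj(a,[.5925,-.0297,z])-[u-45,v-50])*600/90)
for m in mark_of('scene','shaft')[:3]+mark_of('scene','shaft_head')[:3]: print(np.round(m['location'],4),round(m['confidence'],2))
go([.592,-.0266,.192])
E
```

```text
time: 19.65
tcp_pos: [0.5928, -0.0265, 0.1927]
tcp_rot: [-2.46, -1.953, 0.0]
ft_force: [-0.5, 0.1, -0.8]
finger_gap: 0.0174
grip_force: 25.0
[ 0.1562 -0.6945 -1.2888] [-0.0372 -0.0768  0.0199]
[ 0.9661 -0.175  -0.8565] [-0.011  -0.0504 -0.0401]
[-0.0048  0.0904 -1.1722] [-0.0378 -0.1129 -0.0216]
246 189
0.04 [308.6457 447.2708]
0.057 [307.8074 421.1464]
0.19 [300.4906 193.1369]
0.23 [297.9874 115.1298]
[0.6441 0.3502 0.0108] 0.89
[0.7203 0.311  0.0018] 0.75
[ 0.5899 -0.0288  0.2074] 0.68
t 19.9 tcp [ 0.5929 -0.0265  0.193 ] yang -13.11 tilt [ 0.0004 -0.    ] F [ 1.   0.1 -0.4] gap 0.0174 -> shift [-0.3 -0.8  1. ] yaw 0
```

View pics/c7.png

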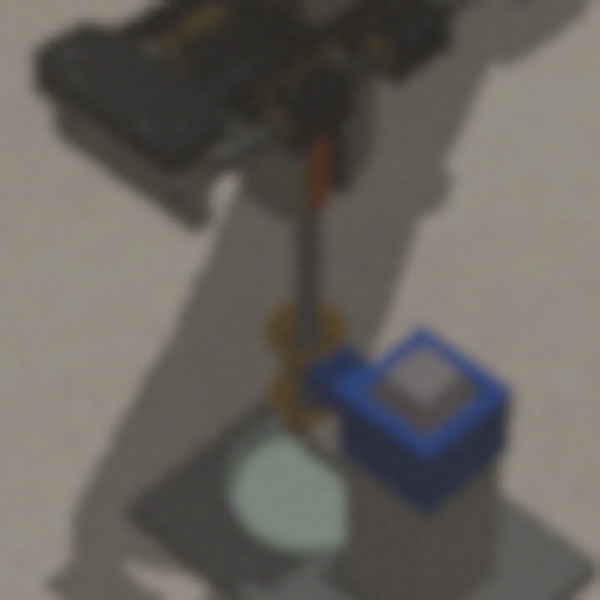

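The rod runs through the upper flare at crop (308,335) and out below the lower bushing at about (303,440). The tip is at z≈0.041, about 16 mm below the bushing and about 17 mm above the dish rim. Side forces are about 0–1 N. The guide is still on its shoulder, and the head's underside, at about 0.19, is well above it. The shaft leans by roughly 0.02 rad, which is what it had in the holder. Handing in.

```bash
python3 -c "
from h import *
print(order.hand_in())"
```

```text
the job is handed in; nothing more can be done
None
```

I handed the job in at about 20 s: the guide is seated on its shoulder and released. The smallest shaft is threaded through both bushings and held at rest with a lean of roughly 0.02 rad, its tip about 16 mm below the lower bushing and clear of the dish. The two larger look-alike shafts fell over on the bench during the run, with the arm nowhere near them as far as I could tell.

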